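Tuck the sealing strip under the lapped cover plate and hold it pressed flat

TASK

Fit the loose aluminium angle strip to the drip deck: set it on the black mat in front of the hinged cover plate, leg on the robot's side, and slide the free edge of its flange under the plate's front edge, square and in the middle, until it meets the stop inside, without lifting the plate. Then press the strip firmly down flat on the mat and finish holding it like that: the program ends while the hand still presses it down. Leave the cup, the tape roll and the test cassette where they are.

Things in the scene. Friction and masses are not known exactly. Their poses are not given: they have to be found in the camera images.
- deck: Drip deck, fixed to the worktop: white board 200 (x) x 240 (y) x 12 mm. Origin: centre of its underside; x points from the open mat side (robot's side) towards the hinge at the back, z up. On it lies the black mat; at the back stands a 34 mm high (from the worktop) aluminium block that carries the plate's hinge.
- mat: Black mat fixed on the deck, 141 (x) x 200 (y) x 3 mm, its top 15 mm above the worktop, from 96 mm on the robot's side of the deck's centre to 45 mm beyond it. It is rigid. Origin: centre of its underside, axes as the deck.
- plate (a joint): Hinge of the steel cover plate (68 x 160 x 2 mm) that laps over the back part of the mat, hinged at its rear edge, 78 mm beyond the deck's centre. 0 = lying level, its underside 9 mm above the mat; grows (rad) as the front edge is lifted. It is held down only by its own weight (0.12 kg).
- lap_edge (a point): Fixed point on the mat's top (15 mm above the worktop), straight below the middle of the cover plate's front edge; axes as the deck: x points in under the plate. The stop (an aluminium batten across the deck, 10 mm high from the board, under the plate) is 35 mm further in x.
- strip: Loose L-shaped aluminium angle strip, 120 mm long (y), about 0.14 kg: a flat flange 90 (x) x 120 x 4 mm, and along its rear (-x) edge an upright leg 10 mm thick, 120 mm long and 50 mm high. Starts on the worktop lying on its flange, to the left of the deck. Origin: centre of the flange's underside; +x towards the flange's free edge, z up.
- strip_leg (a point): Centre of the strip's upright leg, 25 mm above the flange's underside, 40 mm behind the strip's centre; axes as the strip. The leg is gripped across its 10 mm thickness (along x) from above; the flange (4 mm) lies in front of it only.
- strip_edge (a point): Middle of the flange's free edge, at its underside, 85 mm in front of the leg's centre (strip's +x); axes as the strip.
- cup_b: Bystander: specimen cup with a lid, 52 mm across, 62 mm high, loose on the worktop. Origin: centre of its underside.
- tape_roll: Bystander: small roll of tape lying flat, 53 mm across, 12 mm high. Origin: centre of its underside.
- cassette: Bystander: flat white test cassette 50 x 78 x 5 mm. Origin: centre of its underside.

How it is judged:
By the outcome, as a careful person would: the job done as asked, in the order asked, and still so for the second after the job is handed in, while the arm keeps its last pose, push and grip.
It also fails if it takes over 42 s, if anything falls off the work surface, if the arm or the gripper's body presses on something with over 40 N, if the wrist force passes 120 N, or if a joint passes its speed limit or range.

ROBOT

A 6-joint arm with a two-finger parallel gripper is mounted at the origin on a cart in front of the work surface, level with it; the furniture and walls round the work are solid. World frame = base frame: x ahead of the robot, y to its left, z up, the work surface at z = 0. Lengths are in m, angles in degrees, forces in N, time in s.
With the tool pointing down it reaches from about 0.375 to 0.9 m from the base axis. Payload 3.1 kg.
Tool frame: the origin (TCP) lies midway between the tips of the shut fingers; the grasp point (between the pads) lies 19 mm behind it; z points along the fingers, y is the direction in which the jaws open and shut (so a half turn about z gives the same grasp; the last joint's range is limited). The gripper opens to 87 mm and grips with 3 to 60 N. Pads are 19 mm wide; open, the fingers measure 117 mm over their backs; the gripper's body (75 mm by 190 mm) begins 51 mm behind the grasp point.
Start: joints at [-83.967, 30.224, 82.088, -0, 67.689, -10.227], TCP at [0.175, -0.6, 0.223] pointing down, gripper open.
Joint ranges: [-176.69, 176.69], [-43.24, 126.21], [12.49, 139.97], [-82, 262], [0, 151.66], [-163.58, 163.58]. Speed limits (degrees/s): [159.86, 159.86, 180, 180, 180, 180].

INTERFACE

Orientations are given as a 3x3 rotation matrix whose columns are the frame's x, y, z axes.
In Python, from rig import status, vision, bot, models gives the robot as it stands.
- The arm moves only by the tool send_rows, never from a script. Its argument "moves" is a list of rows, each a list of 7 numbers: the shift along the tool's x, y, z in units of 25 mm (1.0 is 25 mm), then the turn, a rotation vector about the tool's x, y, z in units of 10 degrees (1.0 is 10 degrees), then the closure, from -1 (fully open) to 1 (shut), so that 0 is half open. In form: [[dx, dy, dz, rx, ry, rz, hand], ...]. A call has 1 to 12 rows; each row shifts and turns the commanded pose from where the row before left it, along the tool's axes as they then stand; what a row does not reach is not made up. A row lasts 1/8 s, in which the tool goes at most 62.5 mm and 10.7 degrees, less where a joint would pass 70% of its speed; a pose out of reach is approached as far as the arm can. A call is refused whole if a number of a shift passes 1 or a number of a turn 1, either way. A call with a gripper value outside its range is refused whole. The fingers move at their own pace and stop on an object; the grip force is fixed at half the most. Time passes only in rows, so rows that do not move let the fingers close. It gives the time, the measured TCP pose, the force and the opening at its end, in the units of the state.
- status.read_state(): the state, without advancing time (a new reading comes with each control period).
- vision.capture(name): name is "side" or "top" or "wrist"; returns a dict with "img" (480x640x3 uint8, red, green, blue), "depth" (480x640 float32, m along the optical axis (not along the pixel's ray), 0 where there is no reading), "fx", "fy", "cx", "cy" (pixels), "pose" (4x4, takes a point from camera to world coordinates); the wrist camera has in their place "hand_eye" (4x4, takes a point from camera to tool coordinates, whose origin is the TCP and whose axes are the flange's). Camera axes: x right, y up, looking along -z (the intrinsics and any distortion apply to the point x, -y, -z); pixel columns grow to the right and rows downward; lengths in m; the calibration is good to about 2 mm. A picture is of the moment at which its call begins: read the wrist's pose just before it.
- bot.hand_in(): hands the job in, once; it reports no verdict.
Trained networks look in the newest picture that a camera, given by its name, has taken for a name from the list of things; names that differ only in an ending like _2 or _b are one class to them, and where a whole thing is asked for, a point or a joint stands for the part that bears it (a point fixed in the world has none). Each returns a list of dicts, best first, with "confidence" (0 to 1); they miss things now and then, are a little off and sometimes report something else, mostly with a low value. They report only what shows in the picture. A call takes as long as a camera call.
- models.masks_of(camera, name): "mask" (480x640 bool, what is visible of it) and "extent" ([left, top, right, bottom] in pixels, round what is visible of it).
- models.landmark_of(camera, name): "point" ([column, row] in pixels: a listed point, or the origin of a listed thing).
The state is a dict: "time_s": time; "joint_positions": joint angles; "qvel": joint speeds; "tau": joint torques, N m; "position": TCP position; "tcp_rot": TCP orientation; "force": force on the tool from outside, world axes, zero at the start; "moment": the same for the moment, N m; "opening": opening from 0.0 (shut) to 1.0 (fully open).
Only numpy, scipy, OpenCV 4.12 (cv2) and the standard library are available. Lean on these libraries where they do the work, as an engineer would, in place of code of your own. Each camera call takes 0.05 s, during which the arm holds its last target.

## Working session

There is one attempt and no reset: what is moved stays moved. The work goes in short steps, Python scripts to look and compute and a tool call to move; the robot and the scene stay as the last step left them, time stands still between calls to the robot, and variables do not carry over. Pictures are saved under pics/ and viewed, and the job is handed in when it is done.

Besides the shell and the picture viewer there is one more tool, called after "Request:" as name([rows], argument=value, ...), one row to a line, values as JSON. send_rows: Moves the arm, as the interface text tells. Its arguments: {"type":"object","properties":{"moves":{"type":"array"}},"required":["moves"]}

```bash
mkdir -p pics; ls; python3 - <<'E'
from rig import status, vision, bot, models
import cv2,numpy as np
s=status.read_state();print(s)
ims=[]
for n in ["side","top"]:
    c=vision.capture(n);cv2.imwrite(f"pics/{n}0.png",c["img"][:,:,::-1]);print(n,c["fx"],c["fy"],c["cx"],c["cy"],[k for k in c]);print(c["pose"])
    np.savez(f"{n}0.npz",**{k:v for k,v in c.items()})
    for o in ["deck","mat","lap_edge","strip","strip_leg","strip_edge","cup_b","tape_roll","cassette","plate"]:
        try: print(o,[(np.round(d["point"],1),round(d["confidence"],2)) for d in models.landmark_of(n,o)])
        except Exception as e: print(o,e)
E
```

```text
pics
{'time_s': 0.0, 'joint_positions': array([-8.39660999e+01,  3.02798653e+01,  8.21569132e+01, -1.23864500e-03,
        6.76883584e+01, -1.02283555e+01]), 'qvel': array([ 0.03380062, -0.02459527,  0.02399232, -0.12670438,  0.0769524 ,
        0.08692285]), 'tau': array([-2.36859771e-03, -4.40044677e+01, -1.76594728e+01,  6.32244092e-02,
        5.82991086e-02, -1.79178937e-04]), 'position': array([ 0.17495412, -0.5992469 ,  0.22155906]), 'tcp_rot': array([[ 9.59987718e-01,  2.80041994e-01, -2.49469646e-04],
       [ 2.80041863e-01, -9.59985337e-01,  2.16984800e-03],
       [ 3.68161360e-04, -2.15288938e-03, -9.99997615e-01]]), 'force': array([-0.21337185,  0.64673209, -0.30550819]), 'moment': array([-0.07595382, -0.01369695, -0.02914743]), 'opening': 0.9954704779257494}
side 527.771428963043 527.771428963043 328.72403770184866 232.2589826962192 ['img', 'depth', 'fx', 'fy', 'cx', 'cy', 'pose']
[[-0.99797726 -0.05446117  0.03279291  0.62964963]
 [ 0.05970629 -0.62583004  0.77767083  0.98861704]
 [-0.02183007  0.77805574  0.62781582  0.7616221 ]
 [ 0.          0.          0.         
[... 704 characters left out ...]
e-01 -9.64376795e-03  1.71450257e-04  1.20509216e-01]
 [-9.92983643e-04  1.20610122e-01  9.92699457e-01  1.26314347e+00]
 [ 0.00000000e+00  0.00000000e+00  0.00000000e+00  1.00000000e+00]]
deck [(array([466.1, 242.5]), 0.78)]
mat [(array([467.3, 251. ]), 0.61)]
lap_edge [(array([465.5, 236.9]), 0.85)]
strip [(array([259.5, 287.5]), 0.69), (array([251.2, 308.4]), 0.63)]
strip_leg [(array([252.3, 308.5]), 0.61), (array([466.3, 236.3]), 0.43)]
strip_edge [(array([269.8, 271.9]), 0.81)]
cup_b [(array([306.6, 200.5]), 0.66)]
tape_roll [(array([268.9, 270.7]), 0.72)]
cassette [(array([250.7, 207. ]), 0.81)]
plate it knows: cassette, cup, deck, lap_edge, mat, strip, strip_edge, strip_leg, tape_roll
```

View pics/side0.png

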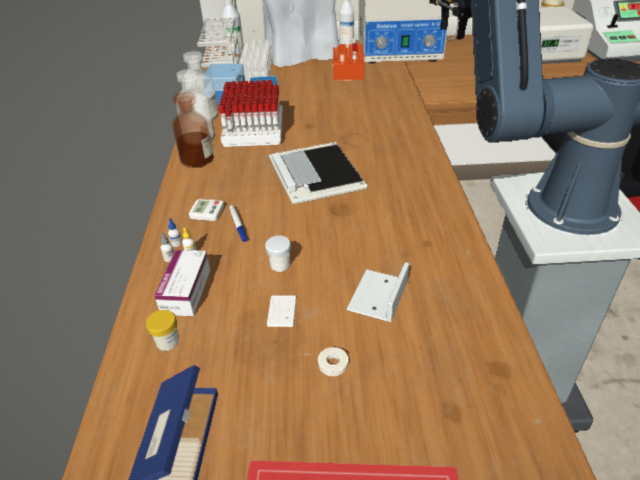

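View pics/top0.png

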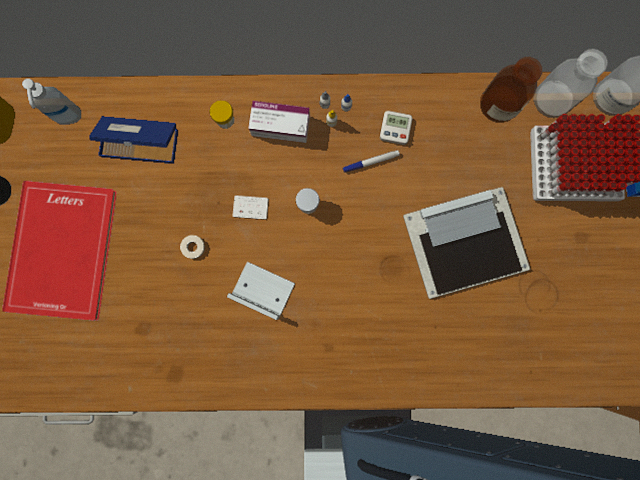

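Side view: the strip lies near (380,295) with its leg on the robot's side, and the deck near (315,170) with its plate. Top view: strip near (262,290), deck at (466,242). The way between them is clear below the cup at (307,200). Next I'll measure the poses from depth.

```bash
cat > h.py <<'E'
import numpy as np,cv2
def cloud(c):
    d=c["depth"];v,u=np.mgrid[0:480,0:640]
    x=(u-c["cx"])/c["fx"]*d;y=-(v-c["cy"])/c["fy"]*d
    p=np.stack([x,y,-d],-1);P=c["pose"]
    w=p@P[:3,:3].T+P[:3,3];w[d==0]=np.nan
    return w
def pix2plane(c,u,v,z,P=None):
    P=c["pose"] if P is None else P
    r=P[:3,:3]@np.array([(u-c["cx"])/c["fx"],-(v-c["cy"])/c["fy"],-1.]);t=(z-P[2,3])/r[2]
    return P[:3,3]+t*r
def proj(c,p,P=None):
    P=c["pose"] if P is None else P
    q=(np.asarray(p)-P[:3,3])@P[:3,:3];return c["cx"]+c["fx"]*q[...,0]/-q[...,2],c["cy"]-c["fy"]*q[...,1]/-q[...,2]
E
python3 - <<'E'
from h import *
for n in ["side","top"]:
    c=dict(np.load(n+"0.npz"));w=cloud(c)
    print(n)
    for nm,(x0,x1,y0,y1) in {"strip":(.28,.5,.12,.32),"deck":(.3,.62,-.32,0)}.items():
        m=(w[...,0]>x0)&(w[...,0]<x1)&(w[...,1]>y0)&(w[...,1]<y1)
        z=w[...,2][m];print(nm,np.histogram(z,bins=np.arange(-.01,.07,.004)))
        for a,b in ([(.002,.012),(.035,.06)] if nm=="strip" else [(.008,.0135),(.0135,.02),(.02,.0285),(.031,.04)]):
            k=m&(w[...,2]>a)&(w[...,2]<b);q=w[k]
            if len(q)<20:continue
            r=cv2.minAreaRect(q[:,:2].astype(np.float32)*1000);print("  ",a,b,len(q),q.mean(0).round(4),r)
    if n=="top":
        img=c["img"]
        a=cv2.resize(img[240:330,215:305],(540,540),interpolation=cv2.INTER_CUBIC)
        cv2.imwrite("pics/z1.png",a[:,:,::-1])
        a=cv2.resize(img[180:305,400:535],(675,600)[:2],interpolation=cv2.INTER_CUBIC);cv2.imwrite("pics/z2.png",a[:,:,::-1])
E
```

```text
side
strip (array([   3, 1070, 5225,  554,   23,   21,   16,   14,   21,   17,   20,
         16,   18,   23,  165,   58,    0,    0,    0]), array([-0.01 , -0.006, -0.002,  0.002,  0.006,  0.01 ,  0.014,  0.018,
        0.022,  0.026,  0.03 ,  0.034,  0.038,  0.042,  0.046,  0.05 ,
        0.054,  0.058,  0.062,  0.066]))
   0.002 0.012 590 [0.4523 0.2368 0.0036] ((390.66650390625, 220.51089477539062), (198.41592407226562, 218.58164978027344), 89.99401092529297)
   0.035 0.06 277 [0.4678 0.2703 0.0474] ((468.2174377441406, 268.7270812988281), (116.11141967773438, 10.789402961730957), 64.9518814086914)
deck (array([   1, 1082, 5094,  429,  127,  787,  936,   23,   38,   42,    0,
          0,    0,    0,    0,    0,    0,    0,    0]), array([-0.01 , -0.006, -0.002,  0.002,  0.006,  0.01 ,  0.014,  0.018,
        0.022,  0.026,  0.03 ,  0.034,  0.038,  0.042,  0.046,  0.05 ,
        0.054,  0.058,  0.062,  0.066]))
   0.008 0.0135 710 [ 0.5598 -0.1697  0.0119] ((552.1452026367188, -201.12478637695312), (134.39599609375, 237.08575439453125), 0.43073198199272156)
   0.0135 0.02 1118 [ 
[... 1094 characters left out ...]
   0.022,  0.026,  0.03 ,  0.034,  0.038,  0.042,  0.046,  0.05 ,
        0.054,  0.058,  0.062,  0.066]))
   0.008 0.0135 869 [ 0.54   -0.1751  0.0116] ((464.2245788574219, -160.73841857910156), (315.5733337402344, 310.63311767578125), 89.46392059326172)
   0.0135 0.02 3571 [ 0.5619 -0.2068  0.0167] ((551.7437744140625, -203.5843505859375), (136.24285888671875, 232.63937377929688), 0.10903223603963852)
   0.02 0.0285 515 [ 0.5767 -0.2016  0.0226] ((577.4827270507812, -214.88235473632812), (131.18142700195312, 214.9428253173828), 16.06343650817871)
   0.031 0.04 27 [ 0.6119 -0.1667  0.0324] ((612.2210693359375, -171.61087036132812), (13.235098838806152, 81.68231201171875), 3.391059637069702)
```

View pics/z1.png

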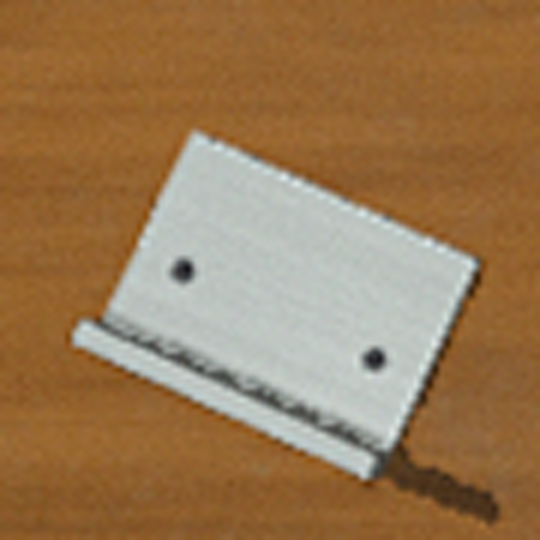

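View pics/z2.png

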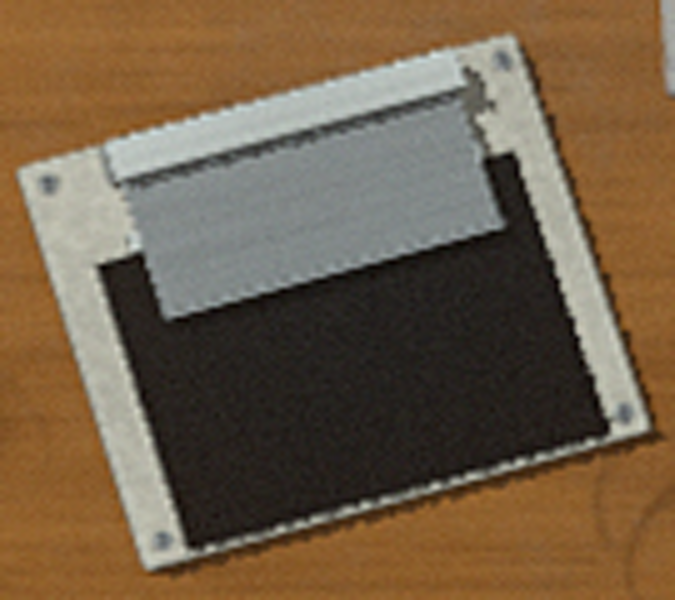

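```bash
python3 - <<'E'
from h import *
c=dict(np.load("top0.npz"))
Z2=lambda u,v:((u+.5)/5-.5+400,(v+.5)/4.8-.5+180)
Z1=lambda u,v:((u+.5)/6-.5+215,(v+.5)/6-.5+240)
def rep(n,pts,z,f):
    p=np.array([pix2plane(c,*f(*q),z)[:2] for q in pts])*1000
    print(n,p.round(1).tolist(),"mean",p.mean(0).round(1))
    for i in range(len(p)):
        d=p[(i+1)%len(p)]-p[i];print("   len %.1f ang %.2f"%(np.hypot(*d),np.degrees(np.arctan2(d[1],d[0]))))
rep("board",[(18,170),(515,37),(652,432),(148,570)],.012,Z2)
rep("plate",[(130,184),(470,97),(507,228),(170,320)],.026,Z2)
rep("mat front",[(610,432),(190,548)],.015,Z2)
rep("flange",[(195,130),(480,262),(392,446),(105,318)],.004,Z1)
rep("legtop",[(88,319),(386,457),(370,480),(73,343)],.05,Z1)
w=cloud(c)
for nm,(x0,x1,y0,y1) in {"strip":(.4,.65,.12,.36),"deck":(.4,.85,-.4,-.02)}.items():
    m=(w[...,0]>x0)&(w[...,0]<x1)&(w[...,1]>y0)&(w[...,1]<y1)
    z=w[...,2][m];print(nm,np.histogram(z,bins=np.arange(-.01,.07,.004))[0])
E
```

```text
board [[671.1, -71.2], [733.5, -301.9], [543.1, -354.5], [480.6, -124.4]] mean [ 607.1 -213. ]
   len 239.0 ang -74.85
   len 197.5 ang -164.56
   len 238.5 ang 105.20
   len 197.8 ang 15.60
plate [[661.4, -119.5], [701.6, -275.3], [638.8, -289.0], [596.7, -135.4]] mean [ 649.7 -204.8]
   len 160.9 ang -75.53
   len 64.3 ang -167.67
   len 159.3 ang 105.32
   len 66.6 ang 13.79
mat front [[543.1, -334.4], [490.6, -143.0]] mean [ 516.8 -238.7]
   len 198.5 ang 105.34
   len 198.5 ang -74.66
flange [[569.0, 286.7], [517.8, 178.5], [449.1, 211.9], [498.1, 320.3]] mean [508.5 249.4]
   len 119.7 ang -115.32
   len 76.4 ang 154.12
   len 118.9 ang 65.66
   len 78.5 ang -25.31
legtop [[496.1, 319.2], [445.3, 210.7], [437.1, 216.5], [487.5, 324.5]] mean [466.5 267.7]
   len 119.7 ang -115.13
   len 10.0 ang 144.75
   len 119.2 ang 64.98
   len 10.2 ang -31.83
strip [  10  642 4471 4758 1251  118   12    6    6    3    4    4    4    3
   75  147   34    0    0]
deck [   22  1375 10262  9256  1204  1663  3471  1504   594  1345   905   642
   152    25    44    35    39    40    41]
```

Request:
send_rows([
  [0,0,0,0,0,-0.97,-1],
  [0,0,0,0,0,-0.97,-1],
  [0,0,0,0,0,-0.97,-1],
  [0,0,0,0,0,-0.97,-1],
  [0,0,0,0,0,-0.97,-1],
  [1,0.2,0,0,0,0,-1],
  [1,0.2,0,0,0,0,-1],
  [1,0.2,0,0,0,0,-1],
  [1,0.2,0,0,0,0,-1],
  [1,0.2,0,0,0,0,-1],
  [1,0.2,0,0,0,0,-1],
  [1,0.2,0,0,0,0,-1],
])

```text
time_s: 2.5
position: [0.2824, -0.4551, 0.2227]
tcp_rot: [[0.426, 0.905, 0.0], [0.905, -0.426, -0.0], [-0.0, 0.0, -1.0]]
force: [-0.6, -0.5, 0.1]
opening: 1.001
```

Request:
send_rows([
  [1,0.2,0,0,0,0,-1],
  [1,0.2,0,0,0,0,-1],
  [1,0.2,0,0,0,0,-1],
  [1,0.2,0,0,0,0,-1],
  [1,0.2,0,0,0,0,-1],
  [1,0.2,0,0,0,0,-1],
  [1,0.2,0,0,0,0,-1],
  [1,0.2,0,0,0,0,-1],
  [1,0.2,0,0,0,0,-1],
  [1,0.2,0,0,0,0,-1],
  [1,0.2,0,0,0,0,-1],
  [1,0.2,0,0,0,0,-1],
])

```text
time_s: 4.0
position: [0.464, -0.2092, 0.2227]
tcp_rot: [[0.426, 0.905, 0.0], [0.905, -0.426, -0.0], [-0.0, 0.0, -1.0]]
force: [1.2, -1.5, -0.2]
opening: 0.999
```

```bash
cat > snap.py <<'E'
import sys
from h import *
from rig import status,vision
s=status.read_state();c=vision.capture("wrist")
T=np.eye(4);T[:3,:3]=s["tcp_rot"];T[:3,3]=s["position"]
c["pose"]=T@c["hand_eye"];n=sys.argv[1]
np.savez(n+".npz",**c);cv2.imwrite(f"pics/{n}.png",c["img"][:,:,::-1])
R=s["tcp_rot"]
print("t",s["time_s"],"pos",(s["position"]*1000).round(1),"yawx",np.degrees(np.arctan2(R[1,0],R[0,0])).round(2),"z",R[:,2].round(4),"F",s["force"].round(1),"open",s["opening"])
if len(sys.argv)>2: print(c["hand_eye"].round(4),c["fx"],c["cx"],c["cy"],[k for k in c])
E
python3 snap.py w1 v
```

```text
t 4.0 pos [ 464.  -209.2  222.7] yawx 64.79 z [ 3.e-04 -2.e-04 -1.e+00] F [ 1.2 -1.5 -0.2] open 0.9991507851841795
[[-3.000e-04  9.552e-01  2.959e-01  8.150e-02]
 [ 1.000e+00  4.000e-04 -0.000e+00  2.000e-04]
 [-2.000e-04  2.959e-01 -9.552e-01 -1.632e-01]
 [ 0.000e+00  0.000e+00  0.000e+00  1.000e+00]] 415.9693079514834 316.4165889246782 237.1542531978918 ['img', 'depth', 'fx', 'fy', 'cx', 'cy', 'hand_eye', 'pose']
```

View pics/w1.png

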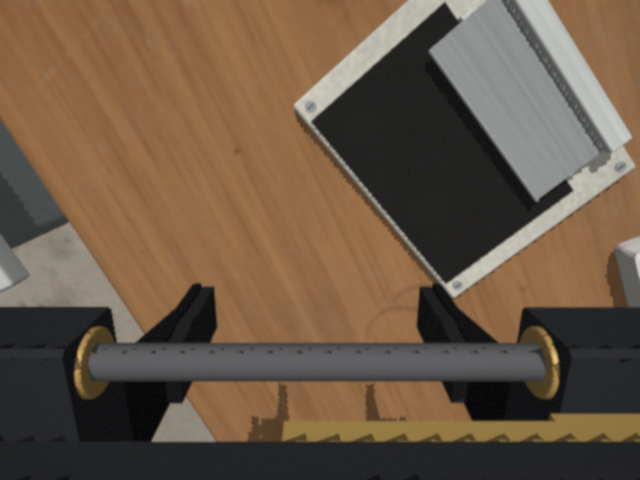

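The wrist view shows the whole deck: mat front edge about (313,122)–(444,284), plate front edge (430,50)–(540,201). I'll measure it here.

```bash
cat > edge.py <<'E'
from h import *
def refine(gray,a,b,half=6,n=80,trim=.08,pol=0):
    """fit line to strongest gradient across segment a-b; returns (point,dir)"""
    a=np.array(a,float);b=np.array(b,float);d=(b-a)/np.linalg.norm(b-a);nn=np.array([-d[1],d[0]])
    t=np.linspace(trim,1-trim,n)[:,None];s=np.arange(-half,half+.01,.25)
    P=(a+(b-a)*t)[:,None,:]+s[None,:,None]*nn
    I=cv2.remap(gray.astype(np.float32),P[...,0].astype(np.float32),P[...,1].astype(np.float32),cv2.INTER_LINEAR)
    I=cv2.GaussianBlur(I,(9,1),0);g=np.gradient(I,axis=1);g=np.abs(g) if pol==0 else g*pol
    k=g.argmax(1);pts=P[np.arange(n),k]
    l=cv2.fitLine(pts.astype(np.float32),cv2.DIST_HUBER,0,.01,.01).ravel()
    r=np.abs((pts-l[2:])@np.array([-l[1],l[0]]));return l[2:],l[:2],np.median(r)
def inter(l1,l2):
    A=np.array([l1[1],-l2[1]]).T;t=np.linalg.solve(A.astype(float),(l2[0]-l1[0]).astype(float));return l1[0]+t[0]*l1[1]
E
python3 - <<'E'
from edge import *
c=dict(np.load("w1.npz"));g=cv2.cvtColor(c["img"],cv2.COLOR_RGB2GRAY)
L={}
for n,a,b in [("matF",(313,122),(444,284)),("matR",(444,284),(572,190)),("matL",(313,122),(445,3)),("plF",(430,50),(540,201)),("plR",(540,201),(606,152)),("plL",(430,50),(495,2)),("bdF",(296,105),(453,297)),("bdR",(453,297),(633,167)),("bdL",(296,105),(409,5))]:
    L[n]=refine(g,a,b);print(n,L[n][0],L[n][1],L[n][2])
def q(a,b,z):
    u,v=inter(L[a],L[b]);p=pix2plane(c,u,v,z)[:2]*1000;print(a,b,round(u,1),round(v,1),p.round(1));return p
def seg(p,r):
    d=p-r;print("  len",np.hypot(*d).round(1),"ang",np.degrees(np.arctan2(d[1],d[0])).round(2),"mid",((p+r)/2).round(1))
seg(q("matF","matL",.015),q("matF","matR",.015))
seg(q("plF","plL",.026),q("plF","plR",.026))
seg(q("bdF","bdL",.012),q("bdF","bdR",.012))
w=cloud(c)
for y in [(400,150),(500,80),(340,140)]:
    print(w[y[1],y[0]])
E
```

```text
matF [385.6784  211.43974] [0.63881505 0.7693603 ] 0.10483770883589234
matR [511.9707  234.70436] [ 0.80688065 -0.5907145 ] 0.1649257978170532
matL [377.778    61.14451] [ 0.74619406 -0.6657285 ] 0.08946983123662683
plF [482.6055  127.24435] [0.58076924 0.8140682 ] 0.09733361679222921
plR [565.58075 178.67662] [ 0.800494   -0.59934074] 0.5156544890925069
plL [463.3716    19.948816] [ 0.77472925 -0.6322931 ] 0.25413746647560853
bdF [373.6531  196.92331] [0.6390517  0.76916385] 0.09534748055872977
bdR [542.0554 233.5148] [ 0.8101557 -0.5862148] 0.12075327152272838
bdL [354.97833   47.632305] [ 0.7386962  -0.67403847] 0.07038149846988898
matF matL 310.6 121.1 [ 490.1 -143. ]
matF matR 445.4 283.4 [ 543.  -335.1]
  len 199.3 ang 105.39 mid [ 516.5 -239. ]
plF plL 427.1 49.5 [ 597.7 -132.8]
plF plR 535.4 201.3 [ 640.5 -288.9]
  len 161.9 ang 105.32 mid [ 619.1 -210.8]
bdF bdL 295.0 102.3 [ 484.6 -123.4]
bdF bdR 455.9 295.9 [ 548.1 -353.7]
  len 238.8 ang 105.4 mid [ 516.3 -238.5]
[ 0.55040157 -0.19836115  0.01544677]
[ 0.64285037 -0.17917104  0.02660402]
[ 0.50634537 -0.16797321  0.01771094]
```

Request:
send_rows([
  [0.99,-0.54,0,0,0,0,-1],
  [0.99,-0.54,0,0,0,0,-1],
  [0.99,-0.54,0,0,0,0,-1],
  [0.99,-0.54,0,0,0,0,-1],
  [0.99,-0.54,0,0,0,0,-1],
  [0.99,-0.54,0,0,0,0,-1],
  [0.99,-0.54,0,0,0,0,-1],
  [0.99,-0.54,0,0,0,0,-1],
])

```text
time_s: 5.05
position: [0.4498, 0.0156, 0.2227]
tcp_rot: [[0.426, 0.905, 0.001], [0.905, -0.426, -0.0], [-0.0, 0.001, -1.0]]
force: [-0.6, 0.9, 0.1]
opening: 0.999
```

Request:
send_rows([
  [0.99,-0.54,0,0,0,0,-1],
  [0.99,-0.54,0,0,0,0,-1],
  [0.99,-0.54,0,0,0,0,-1],
  [0.99,-0.54,0,0,0,0,-1],
  [0.99,-0.54,0,0,0,0,-1],
  [0.99,-0.54,0,0,0,0,-1],
  [0.99,-0.54,0,0,0,0,-1],
  [0,0,0,0,0,0,-1],
])

```text
time_s: 6.05
position: [0.438, 0.2128, 0.2227]
tcp_rot: [[0.423, 0.906, 0.001], [0.906, -0.423, -0.0], [0.0, 0.0, -1.0]]
force: [0.0, -0.0, 0.3]
opening: 0.997
```

```bash
python3 snap.py w2
```

```text
t 6.05 pos [438.  212.8 222.7] yawx 64.96 z [ 5.e-04 -0.e+00 -1.e+00] F [ 0.  -0.   0.3] open 0.9971984174766203
```

View pics/w2.png

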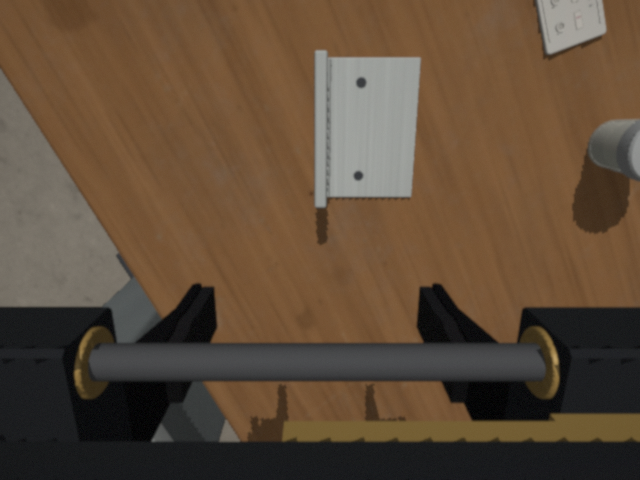

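The strip shows clear of the fingers: leg top (315–328, 50–207), free edge (420,57)–(411,198).

```bash
python3 - <<'E'
from edge import *
c=dict(np.load("w2.npz"));g=cv2.cvtColor(c["img"],cv2.COLOR_RGB2GRAY)
L={}
for n,a,b in [("fE",(420,57),(411,198)),("fT",(335,57),(420,57)),("fB",(411,198),(332,198)),("lL",(315,52),(315,206))]:
    L[n]=refine(g,a,b,4);print(n,L[n][2])
def q(a,b,z):
    u,v=inter(L[a],L[b]);p=pix2plane(c,u,v,z)[:2]*1000;print(a,b,round(u,1),round(v,1),p.round(1));return p
def seg(p,r):
    d=p-r;print("  len",np.hypot(*d).round(1),"ang",np.degrees(np.arctan2(d[1],d[0])).round(2),"mid",((p+r)/2).round(1));return (p+r)/2
m=seg(q("fE","fT",.004),q("fE","fB",.004))
a=np.radians(-25.);print("leg from edge",m-85*np.array([np.cos(a),np.sin(a)]))
seg(pix2plane(c,321.5,50,.05)[:2]*1000,pix2plane(c,321.5,207,.05)[:2]*1000)
seg(pix2plane(c,314.8,50,.05)[:2]*1000,pix2plane(c,314.8,207,.05)[:2]*1000)
z=c["img"][40:215,300:440];cv2.imwrite("pics/z3.png",cv2.resize(z,None,fx=3.4,fy=3.4,interpolation=cv2.INTER_CUBIC)[:,:,::-1])
E
```

```text
fE 0.1327200972128689
fT 2.5054861289405213e-06
fB 0.0
lL 0.042292798866661124
fE fT 420.3 56.8 [570.3 287. ]
fE fB 410.7 196.5 [519.3 178. ]
  len 120.3 ang 64.9 mid [544.8 232.5]
leg from edge [467.77063172 268.41077799]
  len 119.3 ang 65.14 mid [468.7 268.2]
  len 119.3 ang 64.87 mid [463.9 270.4]
```

View pics/z3.png

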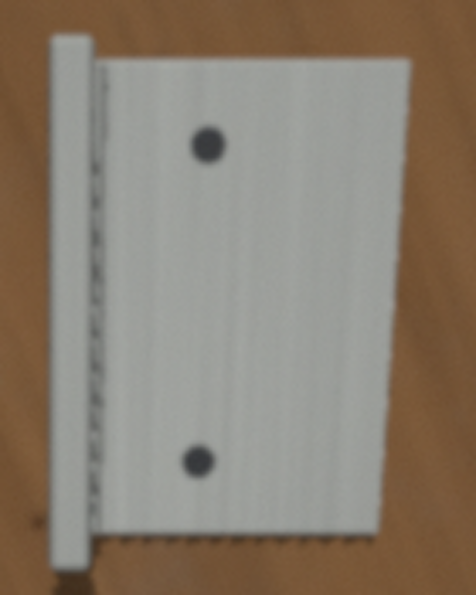

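Request:
send_rows([
  [0.84,0.05,0.9,0,0,0,0.1],
  [0.84,0.05,0.9,0,0,0,0.1],
  [0.84,0.05,0.9,0,0,0,0.1],
  [0,0,1,0,0,0,0.1],
  [0,0,1,0,0,0,0.1],
  [0,0,0.8,0,0,0,0.1],
  [0,0,0,0,0,0,0.1],
])

```text
time_s: 6.98
position: [0.4678, 0.2653, 0.0838]
tcp_rot: [[0.427, 0.904, -0.004], [0.904, -0.427, -0.002], [-0.003, -0.003, -1.0]]
force: [-0.2, -0.1, 0.8]
opening: 0.456
```

```bash
python3 snap.py w3
```

```text
t 6.975 pos [467.8 265.3  83.8] yawx 64.7 z [-0.0036 -0.0016 -1.    ] F [-0.2 -0.1  0.8] open 0.45577078524647646
```

View pics/w3.png

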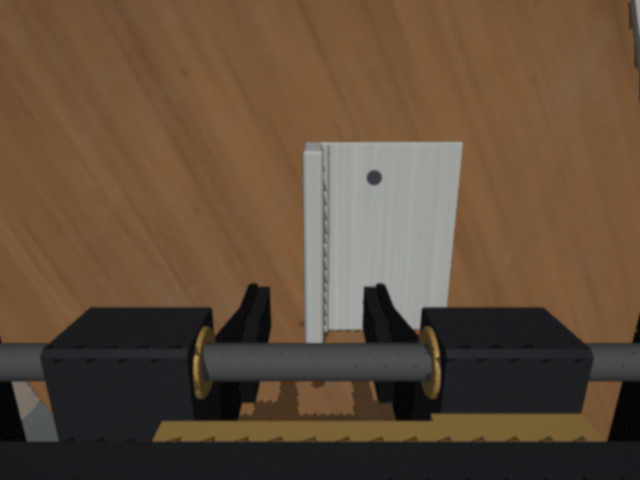

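Request:
send_rows([
  [0,0,0.8,0,0,0,0.3],
  [0,0,0.8,0,0,0,0.3],
  [0,0,0.6,0,0,0,0.3],
  [0,0,0.4,0,0,0,0.3],
  [0,0,0.25,0,0,0,0.3],
  [0,0,0,0,0,0,0.3],
  [0,0,0,0,0,0,0.3],
])

```text
time_s: 7.9
position: [0.4692, 0.2668, 0.0142]
tcp_rot: [[0.426, 0.905, 0.001], [0.905, -0.426, 0.0], [0.001, 0.001, -1.0]]
force: [-0.4, -0.4, 0.2]
opening: 0.353
```

```bash
python3 snap.py w4
```

```text
t 7.9 pos [469.2 266.8  14.2] yawx 64.76 z [ 7.e-04  2.e-04 -1.e+00] F [-0.4 -0.4  0.2] open 0.35275099150867306
```

View pics/w4.png

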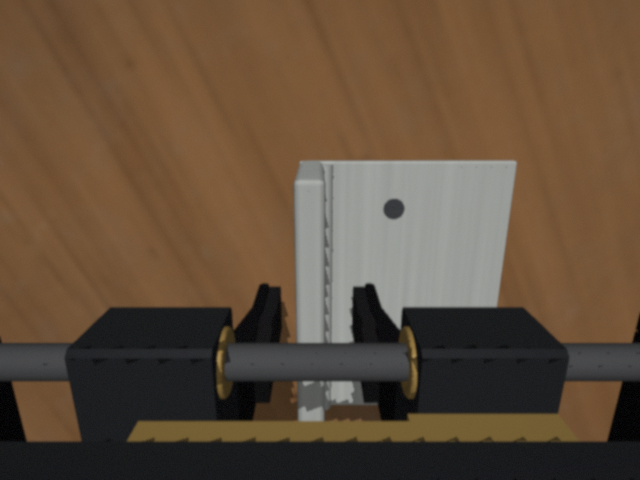

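Request:
send_rows([
  [0.04,-0.06,0.15,0,0,-0.02,0.3],
  [0,0,0.1,0,0,0,0.3],
  [0,0,0,0,0,0,0.6],
  [0,0,0,0,0,0,1],
  [0,0,0,0,0,0,1],
  [0,0,0,0,0,0,1],
  [0,0,0,0,0,0,1],
  [0,0,0,0,0,0,1],
])

```text
time_s: 8.95
position: [0.468, 0.2682, 0.0076]
tcp_rot: [[0.423, 0.906, 0.0], [0.906, -0.423, -0.0], [-0.0, 0.0, -1.0]]
force: [0.4, 0.4, -0.4]
opening: 0.115
```

```bash
python3 snap.py w5
```

```text
t 8.95 pos [468.  268.2   7.6] yawx 64.96 z [ 0. -0. -1.] F [ 0.4  0.4 -0.4] open 0.11549235749667919
```

View pics/w5.png

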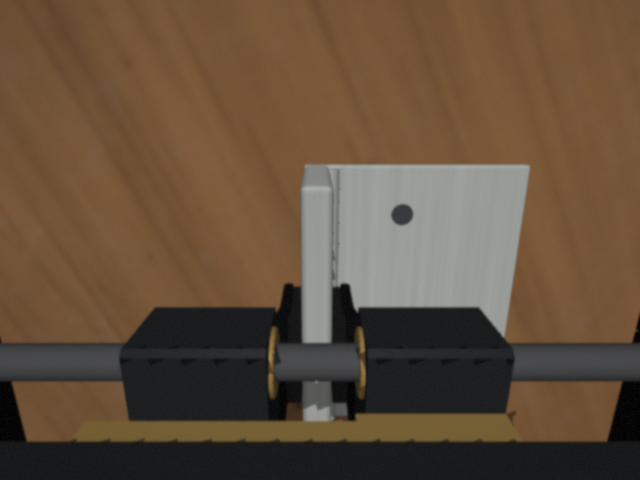

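Request:
send_rows([
  [0,0,-0.4,0,0,0,1],
  [0,0,-0.8,0,0,0,1],
  [0,0,-0.9,0,0,0,1],
  [0,0,-0.9,0,0,-0.4,1],
  [0,0,-0.8,0,0,-0.8,1],
  [0,0,0,0,0,-0.9,1],
  [0,0,0,0,0,-0.9,1],
  [0,0,0,0,0,-0.7,1],
  [0,0,0,0,0,-0.34,1],
  [-0.4,-0.06,0,0,0,0,1],
  [-0.8,-0.12,0,0,0,0,1],
])

```text
time_s: 10.38
position: [0.4715, 0.2378, 0.1029]
tcp_rot: [[-0.265, 0.964, 0.0], [0.964, 0.265, -0.0], [-0.0, 0.0, -1.0]]
force: [-0.5, -0.7, -1.2]
opening: 0.117
```

Request:
send_rows([
  [-1,-0.16,0,0,0,0,1],
  [-1,-0.16,0,0,0,0,1],
  [-1,-0.16,0,0,0,0,1],
  [-1,-0.16,0,0,0,0,1],
  [-1,-0.16,0,0,0,0,1],
  [-1,-0.16,0,0,0,0,1],
  [-1,-0.16,0,0,0,0,1],
  [-1,-0.16,0,0,0,0,1],
  [-1,-0.16,0,0,0,0,1],
  [-1,-0.16,0,0,0,0,1],
  [-1,-0.16,0,0,0,0,1],
  [-1,-0.16,0,0,0,0,1],
])

```text
time_s: 11.88
position: [0.5044, -0.0652, 0.1028]
tcp_rot: [[-0.263, 0.965, -0.0], [0.965, 0.263, -0.0], [-0.0, -0.0, -1.0]]
force: [-0.1, 0.3, -1.7]
opening: 0.113
```

Request:
send_rows([
  [-1,-0.16,0,0,0,0,1],
  [-1,-0.16,0,0,0,0,1],
  [-1,-0.16,0,0,0,0,1],
  [-1,-0.16,0,0,0,0,1],
  [-1,-0.16,0,0,0,0,1],
  [-0.9,-0.14,0,0,0,0,1],
  [-0.6,-0.1,0,0,0,0,1],
  [-0.38,-0.05,0,0,0,0,1],
  [0,0,0,0,0,0,1],
  [0,0,0,0,0,0,1],
])

```text
time_s: 13.12
position: [0.5236, -0.236, 0.1024]
tcp_rot: [[-0.265, 0.964, -0.001], [0.964, 0.265, 0.001], [0.001, -0.001, -1.0]]
force: [0.1, 0.5, -1.0]
opening: 0.111
```

```bash
python3 snap.py w6; python3 - <<'E'
from rig import vision
import cv2,numpy as np
for n in ["top","side"]:
    c=vision.capture(n);np.savez(n+"6.npz",**c)
    im=c["img"][:,:,::-1]; im=im[150:330,370:560] if n=="top" else im[100:250,220:420]
    cv2.imwrite(f"pics/{n}6.png",cv2.resize(im,None,fx=3,fy=3,interpolation=cv2.INTER_CUBIC))
E
```

```text
t 13.125 pos [ 523.6 -236.   102.4] yawx 105.39 z [-9.e-04  9.e-04 -1.e+00] F [ 0.1  0.5 -1. ] open 0.11143530636190424
```

View pics/w6.png

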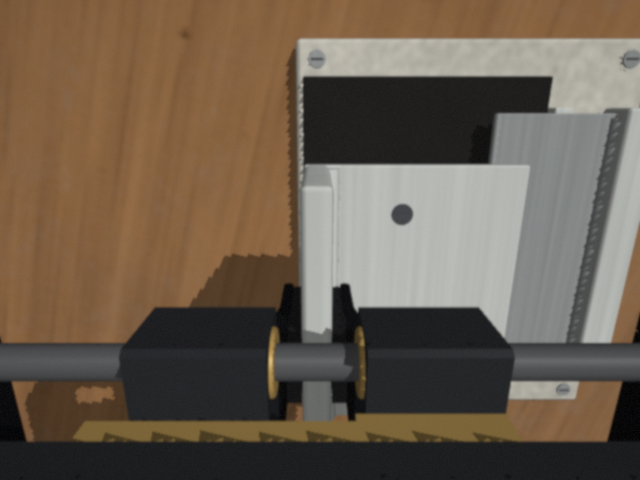

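View pics/side6.png

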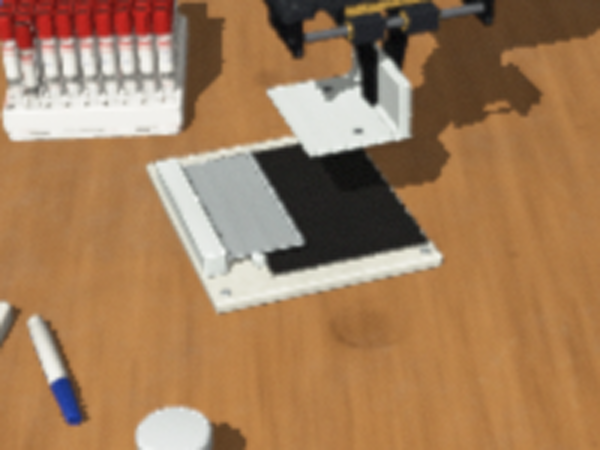

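View pics/top6.png

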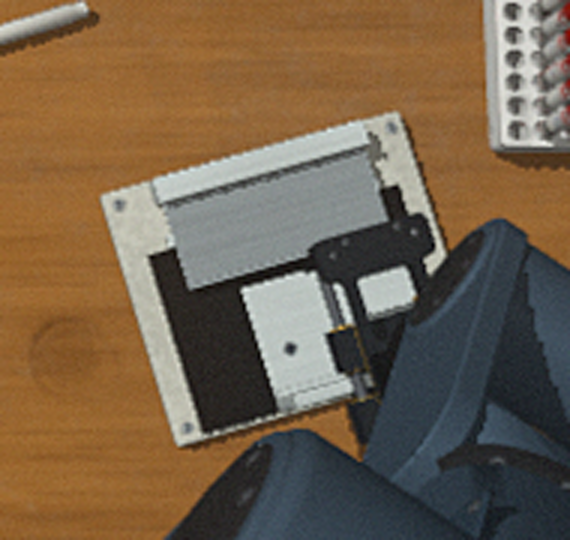

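```bash
python3 - <<'E'
from edge import *
for n in ["w5","w6"]:
    c=dict(np.load(n+".npz"));g=cv2.cvtColor(c["img"],cv2.COLOR_RGB2GRAY)
    H=c["hand_eye"]
    def tp(u,v,zt):
        r=H[:3,:3]@np.array([(u-c["cx"])/c["fx"],-(v-c["cy"])/c["fy"],-1.]);t=(zt-H[2,3])/r[2];return (H[:3,3]+t*r)*1000
    a=refine(g,(345,165),(528,165),4);b=refine(g,(529,167),(506,330),4)
    u,v=inter(a,b);print(n,u,v,tp(u,v,.0036).round(1))   # expect (60+ox, 85+oy)
    p1=a[0]-80*a[1];p2=a[0]+80*a[1]
    q1,q2=tp(*p1,.0036),tp(*p2,.0036);d=q2-q1;print(" fT ang from tool y",np.degrees(np.arctan2(d[0],d[1])))
    p1=b[0]-60*b[1];p2=b[0]+60*b[1];q1,q2=tp(*p1,.0036),tp(*p2,.0036);d=q2-q1;print(" fE ang from tool x",np.degrees(np.arctan2(-d[1],d[0])),q1,q2)
E
```

```text
w5 529.8741787014167 164.25000310420742 [60.2 85.3  3.6]
 fT ang from tool y -0.02106226574491589
 fE ang from tool x 0.009321594176063042 [-3.00651178 85.26827411  3.6       ] [50.14312155 85.25962706  3.6       ]
w6 530.191435214861 163.75004995563853 [60.2 85.2  3.6]
 fT ang from tool y -0.02148651558337661
 fE ang from tool x -0.023299497513886318 [-3.15600447 85.16586492  3.6       ] [49.99596636 85.18747933  3.6       ]
```

```bash
python3 - <<'E'
from edge import *
c=dict(np.load("w6.npz"));g=cv2.cvtColor(c["img"],cv2.COLOR_RGB2GRAY)
lap=np.array([618.8,-210.9]);a=np.radians(15.38);R=np.array([[np.cos(a),-np.sin(a)],[np.sin(a),np.cos(a)]])
def D(u,v,z): return (pix2plane(c,u,v,z)[:2]*1000-lap)@R
for n,s,e,z in [("matL",(306,77),(549,77),.015),("bdL",(305,39),(630,39),.012),("plL",(497,114),(612,114),.026),("plF",(495,116),(490,162),.026),("bdF",(298,42),(299,250),.012)]:
    l=refine(g,s,e,4);p=D(*s,z);print(n,l[2].round(2),D(*(l[0]-20*l[1]),z).round(1),D(*(l[0]+20*l[1]),z).round(1))
E
```

```text
matL 0.04 [-36.   99.7] [-13.4  99.7]
bdL 0.0 [-17.2 119.6] [  5.1 119.6]
plL 0.12 [22.8 80.1] [44.9 80. ]
plF 0.15 [ 1.  54.1] [ 1.1 75.9]
bdF 0.65 [-109.6   69.3] [-109.8   45.7]
```

Request:
send_rows([
  [-0.04,0.02,0.4,0,0,0,1],
  [0,0,0.8,0,0,0,1],
  [0,0,0.8,0,0,0,1],
  [0,0,0.6,0,0,0,1],
  [0,0,0.36,0,0,0,1],
  [0,0,0.14,0,0,0,1],
  [0,0,0,0,0,0,1],
  [0,0,0,0,0,0,1],
])

```text
time_s: 14.28
position: [0.5252, -0.238, 0.0256]
tcp_rot: [[-0.265, 0.964, 0.001], [0.964, 0.265, -0.001], [-0.001, 0.001, -1.0]]
force: [-0.1, -0.8, -0.7]
opening: 0.112
```

Request:
send_rows([
  [0,0,0.04,0,0,0,1],
  [0,0,0.04,0,0,0,1],
  [0,0,0,0,0,0,1],
  [0,0,0,0,0,0,1],
])

```text
time_s: 14.78
position: [0.5248, -0.2378, 0.0231]
tcp_rot: [[-0.265, 0.964, -0.0], [0.964, 0.265, 0.0], [0.0, -0.0, -1.0]]
force: [0.0, -0.3, -1.0]
opening: 0.112
```

```bash
python3 snap.py w7; python3 - <<'E'
from rig import vision
import cv2,numpy as np
for n in ["side"]:
    c=vision.capture(n);np.savez(n+"7.npz",**c)
    im=c["img"][:,:,::-1]; im=im[120:220,250:390]
    cv2.imwrite(f"pics/{n}7.png",cv2.resize(im,None,fx=5,fy=5,interpolation=cv2.INTER_CUBIC))
E
```

```text
t 14.775 pos [ 524.8 -237.8   23.1] yawx 105.36 z [-0.  0. -1.] F [ 0.  -0.3 -1. ] open 0.11195863447121003
```

View pics/w7.png

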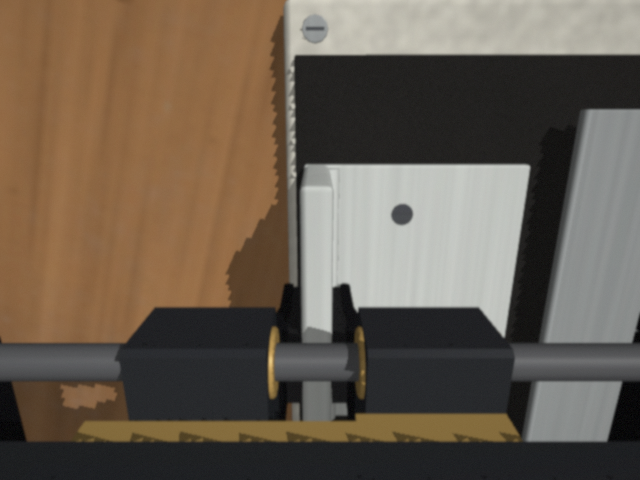

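View pics/side7.png

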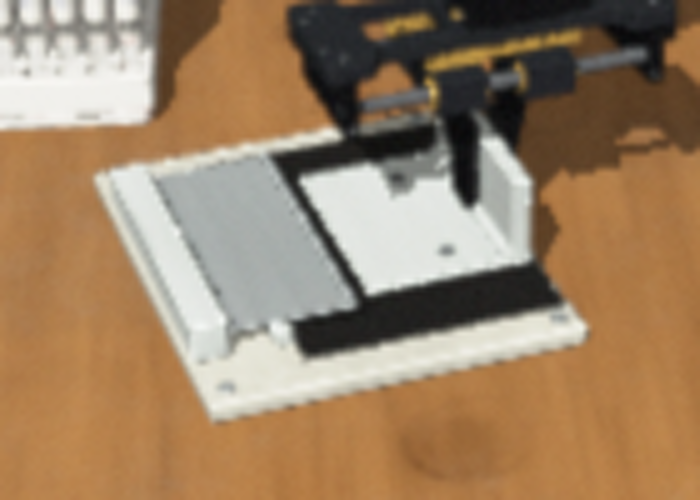

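Request:
send_rows([
  [0.04,0,0.02,0,0,0,1],
  [0,0,0.02,0,0,0,1],
  [0,0,0.02,0,0,0,1],
  [0,0,0,0,0,0,1],
  [0,0,0,0,0,0,1],
])

```text
time_s: 15.5
position: [0.5246, -0.2369, 0.0226]
tcp_rot: [[-0.265, 0.964, 0.0], [0.964, 0.265, -0.0], [-0.0, 0.0, -1.0]]
force: [-1.4, 0.2, 6.5]
opening: 0.114
```

```bash
python3 snap.py w8
```

```text
t 15.5 pos [ 524.6 -236.9   22.6] yawx 105.37 z [ 5.e-04 -4.e-04 -1.e+00] F [-1.4  0.2  6.5] open 0.11437334390017535
```

Request:
send_rows([
  [0,0.1,-0.02,0,0,0,1],
  [0,0.2,0,0,0,0,1],
  [0,0.2,0,0,0,0,1],
  [0,0.2,0,0,0,0,1],
  [0,0.2,0,0,0,0,1],
  [0,0.1,0,0,0,0,1],
  [0,0,0,0,0,0,1],
  [0,0,0,0,0,0,1],
])

```text
time_s: 16.55
position: [0.5487, -0.2303, 0.0226]
tcp_rot: [[-0.265, 0.964, -0.0], [0.964, 0.265, -0.0], [-0.0, -0.0, -1.0]]
force: [-2.6, -0.3, 5.5]
opening: 0.11
```

```bash
python3 snap.py w9; python3 - <<'E'
from rig import vision
import cv2,numpy as np
for n in ["side"]:
    c=vision.capture(n);np.savez(n+"9.npz",**c)
    im=c["img"][:,:,::-1]; im=im[120:220,250:390]
    cv2.imwrite(f"pics/{n}9.png",cv2.resize(im,None,fx=5,fy=5,interpolation=cv2.INTER_CUBIC))
E
```

```text
t 16.55 pos [ 548.7 -230.3   22.6] yawx 105.38 z [-1.e-04 -3.e-04 -1.e+00] F [-2.6 -0.3  5.5] open 0.11025429479883819
```

View pics/w9.png

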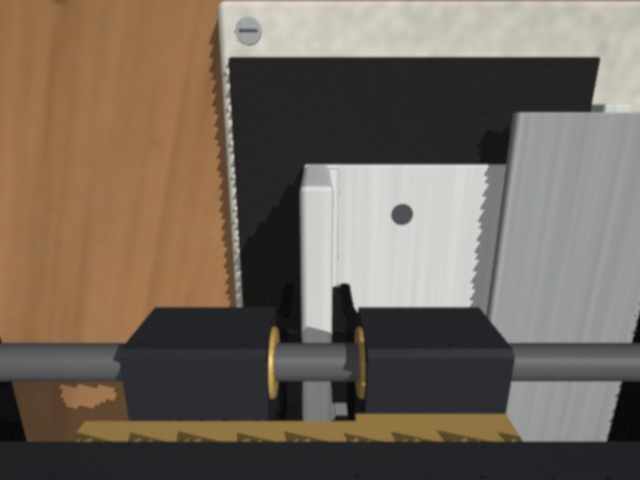

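View pics/side9.png

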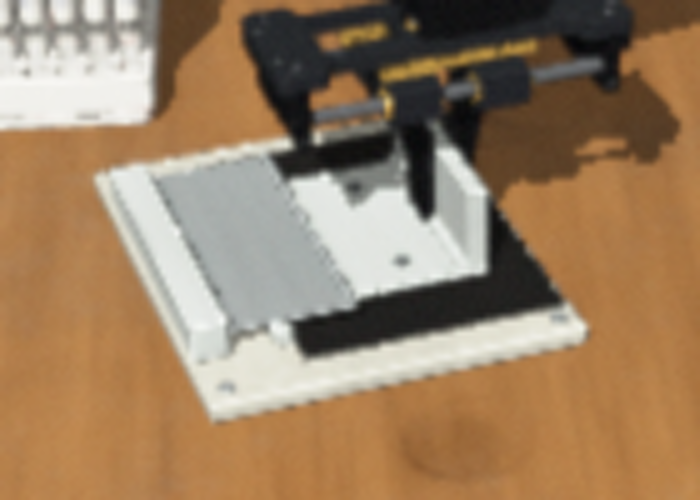

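The free edge is now under the plate, the plate is level, and the force is steady. I'll push on to the stop.

Request:
send_rows([
  [0,0.15,0,0,0,0,1],
  [0,0.2,0,0,0,0,1],
  [0,0.2,0,0,0,0,1],
  [0,0.15,0,0,0,0,1],
  [0,0.05,0,0,0,0,1],
  [0,0,0,0,0,0,1],
  [0,0,0,0,0,0,1],
])

```text
time_s: 17.52
position: [0.5665, -0.2254, 0.0226]
tcp_rot: [[-0.265, 0.964, -0.001], [0.964, 0.265, -0.0], [-0.0, -0.001, -1.0]]
force: [-3.0, -0.8, 5.9]
opening: 0.111
```

Request:
send_rows([
  [0,0.04,0,0,0,0,1],
  [0,0.04,0,0,0,0,1],
  [0,0.04,0,0,0,0,1],
  [0,0,0,0,0,0,1],
])

```text
time_s: 18.02
position: [0.5692, -0.2246, 0.0226]
tcp_rot: [[-0.265, 0.964, -0.001], [0.964, 0.265, -0.0], [-0.0, -0.001, -1.0]]
force: [-3.8, -0.2, 6.2]
opening: 0.113
```

Request:
send_rows([
  [0,0.03,0,0,0,0,1],
  [0,0.03,0,0,0,0,1],
  [0,0,0,0,0,0,1],
])

```text
time_s: 18.4
position: [0.5703, -0.2243, 0.0226]
tcp_rot: [[-0.265, 0.964, -0.002], [0.964, 0.265, -0.0], [0.0, -0.002, -1.0]]
force: [-5.0, -2.3, 5.6]
opening: 0.115
```

Request:
send_rows([
  [0,0.03,0,0,0,0,1],
  [0,0.03,0,0,0,0,1],
  [0,0,0,0,0,0,1],
  [0,0,0,0,0,0,1],
])

```text
time_s: 18.9
position: [0.5702, -0.2243, 0.0227]
tcp_rot: [[-0.266, 0.964, -0.004], [0.964, 0.266, -0.0], [0.001, -0.004, -1.0]]
force: [-9.2, -3.1, 7.4]
opening: 0.115
```

Request:
send_rows([
  [0,-0.03,0.04,0,0,0,1],
  [0,0,0.05,0,0,0,1],
  [0,0,0.05,0,0,0,1],
  [0,0,0,0,0,0,1],
  [0,0,0,0,0,0,1],
])

```text
time_s: 19.52
position: [0.5703, -0.2243, 0.0225]
tcp_rot: [[-0.266, 0.964, -0.002], [0.964, 0.266, -0.001], [-0.0, -0.003, -1.0]]
force: [-11.7, -0.3, 26.8]
opening: 0.117
```

```bash
python3 snap.py w10; python3 - <<'E'
from rig import vision,status
import cv2,numpy as np
print(status.read_state()["moment"])
for n in ["side"]:
    c=vision.capture(n);np.savez(n+"10.npz",**c)
    im=c["img"][:,:,::-1]; im=im[120:220,250:390]
    cv2.imwrite(f"pics/{n}10.png",cv2.resize(im,None,fx=5,fy=5,interpolation=cv2.INTER_CUBIC))
E
```

```text
t 19.525 pos [ 570.3 -224.3   22.5] yawx 105.41 z [-2.4e-03 -8.0e-04 -1.0e+00] F [-11.7  -0.3  26.8] open 0.11740750924902693
[ 0.06516444  1.37101677 -0.05896607]
```

View pics/w10.png

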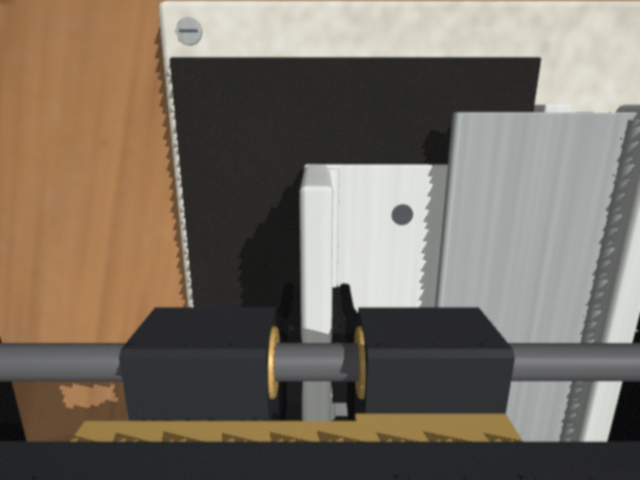

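View pics/side10.png

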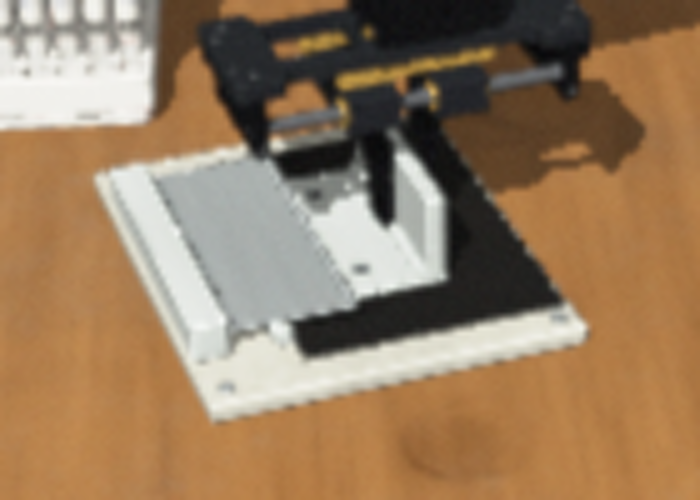

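Request:
send_rows([
  [0,0,0,0,0,0,1],
  [0,0,0,0,0,0,1],
  [0,0,0,0,0,0,1],
  [0,0,0,0,0,0,1],
])

```text
time_s: 20.12
position: [0.5702, -0.2243, 0.0225]
tcp_rot: [[-0.266, 0.964, -0.002], [0.964, 0.266, -0.001], [-0.0, -0.003, -1.0]]
force: [-10.5, -0.2, 27.6]
opening: 0.113
```

```bash
python3 snap.py w11; python3 - <<'E'
from edge import *
c=dict(np.load("w11.npz"));g=cv2.cvtColor(c["img"],cv2.COLOR_RGB2GRAY)
lap=np.array([618.8,-210.9]);a=np.radians(15.38);R=np.array([[np.cos(a),-np.sin(a)],[np.sin(a),np.cos(a)]])
def D(u,v,z): return (pix2plane(c,u,v,z)[:2]*1000-lap)@R
for n,s,e,z in [("plF",(455,115),(439,305),.026),("plL",(456,112),(600,112),.026),("flL",(345,164),(440,164),.019)]:
    l=refine(g,s,e,4);print(n,l[2].round(2),D(*(l[0]-40*l[1]),z).round(1),D(*(l[0]+40*l[1]),z).round(1))
w=cloud(c);
for u,v in [(480,200),(560,200),(470,280),(550,280),(400,180)]:
    p=np.nanmedian(w[v-8:v+8,u-8:u+8].reshape(-1,3),0);print((p*1000).round(1))
E
```

```text
t 20.125 pos [ 570.2 -224.3   22.5] yawx 105.41 z [-2.5e-03 -8.0e-04 -1.0e+00] F [-10.5  -0.2  27.6] open 0.11310393502000708
plF 0.15 [ 0.9 19.8] [ 0.8 52.8]
plL 0.04 [ 7.9 80.1] [37.2 80.1]
flL 0.0 [-38.6  60.2] [-6.8 60.2]
[ 618.7 -161.7   27.1]
[ 648.5 -153.5   27. ]
[ 627.3 -194.1   27.2]
[ 659.1 -185.3   27.2]
[ 587.9 -163.3   20.1]
```

The plate is level (27.1 at the front edge, 27.0–27.2 further back) and the strip is square, centred, at the stop and pressed down with about 27 N. I'm handing in.

```bash
python3 -c "
from rig import bot
print(bot.hand_in())"
```

```text
the job is handed in; nothing more can be done
None
```

The strip is fitted and the job is handed in at about 20 s of the 42 s limit, with the hand still gripping the leg and pressing the strip down.

I gripped the strip by its leg and set it on the mat about 13 mm in front of the plate. I then slid the flange's free edge under the plate until it stopped moving, and pressed down.

| Last check | Result |
|---|---|
| Insertion | The leg's centre is 50.3 mm in front of the plate's front edge (50 mm expected at the stop). Forward motion ended there while the push rose to about 10 N. |
| Centring and squareness | About 0.1–0.2 mm off centre; yaw within 0.1° of the deck. |
| Plate | Level: 27.1 mm high at its front edge and 27.0–27.2 mm further back, and its edges had not moved. |
| Pressing force | A steady 27 N down, with about 10 N still pushing towards the stop. |

- **Tilt:** the tool leans about 0.15° under that load. I left it because the strip still reads as flat.
- **Plate height:** depth reads about 1 mm above the nominal 26 mm for the plate, and the flange top reads about 1 mm high too. I take it as camera bias, not lift.
- **Bystanders:** the arm did not go near the cup, tape roll or cassette, but I took no final picture of them.

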